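# Lock the glue-up stand by feel

### The arm

A 6-joint arm with a two-finger parallel gripper is mounted at the origin on a cart in front of the work surface, level with it; the furniture and walls round the work are solid. World frame = base frame: x ahead of the robot, y to its left, z up, the work surface at z = 0. Lengths are in m, angles in rad, forces in N, time in s.
With the tool pointing down it reaches from about 0.425 to 1.125 m from the base axis. Payload 14.9 kg.
Tool frame: the origin (TCP) lies at the very end of the fingers, on their centre line; the grasp point (between the pads) lies 19 mm behind it (robot.grasp_offset is the distance from the TCP to the grasp point, in m); z points along the fingers, y is the direction in which the jaws open and shut (so a half turn about z gives the same grasp; the last joint's range is limited). The gripper opens to 91 mm and grips with 3 to 60 N. Pads are 32 mm wide; open, the fingers measure 118 mm over their backs; the gripper's body (76 mm by 178 mm) begins 60 mm behind the grasp point.
Start: joints at [-1.234, 0.379, 1.734, -0, 1.028, -0.033], TCP at [0.253, -0.653, 0.214] pointing down, gripper open.
Joint ranges: [-2.77, 2.77], [-0.74, 2.19], [0, 2.66], [-1.06, 4.2], [0.31, 2.87], [-3.08, 3.08]. Speed limits (rad/s): [1.89, 1.89, 2.39, 3.14, 3.14, 3.14].

### API

Orientations are given as a unit quaternion [w, x, y, z].
In Python, from bench import robot gives the robot as it stands. The module is installed in compiled form; this text tells all that it offers. Calls block until the motion is done:
- robot.move_pose(position, orientation): joint-space move of the TCP to a pose.
- robot.move_l(position, speed=0.15, attitude=None): straight line of the TCP; attitude=None keeps the orientation; speed is the mean speed in m/s.
- robot.goto_joints(angles): joint-space move.
- robot.move_gripper(opening, effort=None): opening from 0.0 (shut) to 1.0 (fully open); effort is the grip in N (None keeps the last); returns when the fingers have stopped.
- robot.wait(seconds).
- robot.ik(position, orientation): joint angles nearest the present ones, or None.
- robot.state(): the state.
- robot.capture(name): name is "scene" or "top"; returns a dict with "color" (384x512x3 uint8, red, green, blue), "intrinsics" (3x3 intrinsics, pixels), "R" (3x3) and "t" (3): a world point X has camera coordinates R X + t. Camera axes: x right, y down, z forward; pixel columns grow to the right and rows downward; lengths in m; the calibration is good to about 2 mm. A picture is of the moment at which its call begins. There is no depth.
A pose or a line that the arm cannot do raises robot.Unreachable and nothing moves.
- robot.hand_in(): hands the job in, once; it reports no verdict.
The state is a dict: "time_s": time; "q": joint angles; "qvel": joint speeds; "joint_torque": joint torques, N m; "position": TCP position; "tcp_rot": TCP orientation; "force": force on the tool from outside, world axes, zero at the start; "torque": the same for the moment, N m; "finger_gap": opening from 0.0 (shut) to 1.0 (fully open).
Only numpy, scipy, OpenCV 4.12 (cv2) and the standard library are available. Lean on these libraries where they do the work, as an engineer would, in place of code of your own. Each camera call takes 0.05 s, during which the arm holds its last target. There are 200 camera calls.

### The job

The model clamped in the grey stand must not shift while its glue sets: take the lock pin with the blue handle out of its wooden rest, reach its tip into the hooded window on the far side of the stand and sweep it lightly across the sprung lock plate inside until it finds the slot that cannot be seen. Push the pin fully home in the slot and let go of it, leaving it there. Press gently throughout (the plate and pin must never see more than about 20 N) and leave the other things on the table alone.

Things in the scene. Friction and masses are not known exactly. Their poses are not given: they have to be found in the camera images.
- lock_pin: Loose lock pin, 0.12 kg: steel rod with a blue square handle. Origin at the handle's centre; +x runs along the rod to its tip. Handle 60 mm long (x), 18 mm wide (y) and high (z); 24 mm brass collar at x = 30 to 34 mm; rod 10 mm diameter from there to the tip at x = 120 mm (1.5 mm chamfer); 10 mm stub behind the handle to x = -56 mm. Starts level, axis 45 mm above the table.
- pin_centre (a point): Centre of the lock pin's blue handle, where to grip it from above (18 mm across).
- pin_tip (a point): Centre of the end of the lock pin's rod, 120 mm along the pin's +x from pin_centre.
- pin_rest: Fixed wooden rest, base 135 x 50 x 8 mm, two posts 52 mm high with 12 mm wide notches open upward (bottom 40 mm above the table) that carry the pin's rod and stub. Origin on the table under the handle's centre; +x points as the resting pin's tip does. Posts 12 mm thick, 34 mm wide, at x = 55 and -45 mm; lift the pin straight up.
- stand: Fixed grey glue-up stand; base x = -120 to 35 mm, y = -75 to 75 mm. Origin on the table under the middle of the lock plate's face; +x points out of the hooded window, away from the robot: the pin goes in level along -x. On the robot's side a white model, top 70 mm above the table, is held in jaws; lock housing (x = -50 to 37 mm) 144 mm wide, top 66 mm high.
- window_mouth (a point): Middle of the open mouth of the stand's hooded window, at the stand's x = 35 mm, 45 mm above the table. The window is 68 mm wide (stand's y = -34 to 34 mm), reaches from 33 to 58 mm above the table, and is this size all the way from the mouth to the lock plate at x = 0.
- plate_face (a point): Middle of the resting face (stand's x = 0, 45 mm above the table) of the flat steel lock plate that closes the window's inner end. The plate gives up to 8 mm inward (-x) at about 0.7 N per mm, then stops hard; it springs back, and does not yield sideways. In it is one upright slot, see slot_middle.
- slot_middle (a point): NOT the slot's place but the middle of its range (same point as plate_face). The slot is 13 mm wide (y), 14 mm high, 35 mm deep with a solid bottom, centred 45 mm above the table, anywhere with its centre in the stand's y = -18 to 18 mm; it must be felt: with the tip over it the plate springs out round the tip, the push falls away and the slot's side stops the sweep.
- tape: Bystander, loose, not to be disturbed: roll of masking tape lying flat, 104 mm across, 25 mm high. Origin under it.
- tube: Bystander, loose, not to be disturbed: silvery paint tube with dark cap, 146 x 38 x 28 mm, lying. Origin under it.
- wood: Bystander, loose, not to be disturbed: light wooden block lying flat, 62 x 110 x 19 mm. Origin under it.
- eraser: Bystander, loose, not to be disturbed: small red and white eraser, 45 x 21 x 13 mm. Origin under it.
- lids: Bystander, loose, not to be disturbed: two stacked white jar lids, 70 mm across, 25 mm high. Origin under it.
Things that resemble listed ones, but are neither listed nor needed, are in the scene too. Of the things that look like the lock_pin, the larger one is meant.

How it is judged:
By the outcome, as a careful person would: the job done as asked, in the order asked, and still so for the second after the job is handed in, with the robot touching nothing.
It also fails if it takes over 51 s, if anything falls off the work surface, if the arm or the gripper's body presses on something with over 40 N, if the wrist force passes 120 N, or if a joint passes its speed limit or range.

## Working session

There is one attempt and no reset: what is moved stays moved. The work goes in short steps, each a Python script; the robot and the scene stay as the last script left them, time stands still between calls to the robot, and variables do not carry over. Pictures are saved under pics/ and viewed, about 8 in all and at most 12, crops included, and the job is handed in when it is done.

```bash
mkdir -p pics
cat > h.py <<'E'
import numpy as np, cv2
from bench import robot
def snap(cam,name):
    c=robot.capture(cam); np.savez(f'pics/{name}.npz',**{k:c[k] for k in('color','intrinsics','R','t')})
    cv2.imwrite(f'pics/{name}.png',c['color'][:,:,::-1]); return c
def load(name): return np.load(f'pics/{name}.npz')
def crop(name,x0,y0,x1,y1,k):
    im=cv2.imread(f'pics/{name}.png')[y0:y1,x0:x1]
    cv2.imwrite(f'pics/{name}_c{x0}_{y0}.png',cv2.resize(im,None,fx=k,fy=k,interpolation=cv2.INTER_CUBIC))
def w(c,u,v,z):
    d=np.linalg.inv(c['intrinsics'])@[u,v,1]; d=c['R'].T@d; o=-c['R'].T@c['t']
    return o+d*(z-o[2])/d[2]
def px(c,X):
    p=c['intrinsics']@(c['R']@np.array(X)+c['t']); return p[:2]/p[2]
E
python3 - <<'E'
from h import *
for n in('scene','top'):
    c=snap(n,n+'0'); print(n,-c['R'].T@c['t'],c['R'][2])
a=cv2.imread('pics/top0.png');b=cv2.imread('pics/scene0.png')
E
```

```text
scene [-0.26464291 -0.77638885  0.64289261] [ 0.71377366  0.42854504 -0.55396418]
top [ 0.39014407 -0.31209789  0.91040726] [ 0.11197028 -0.01860903 -0.9935373 ]
```

View pics/top0.png

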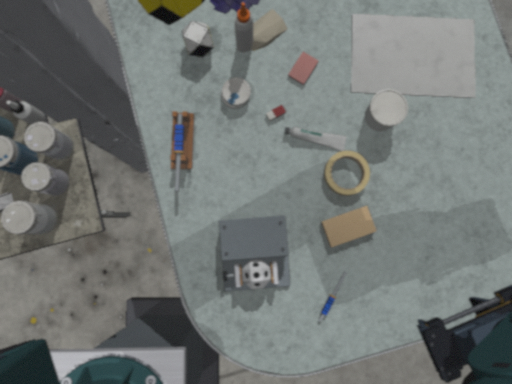

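View pics/scene0.png

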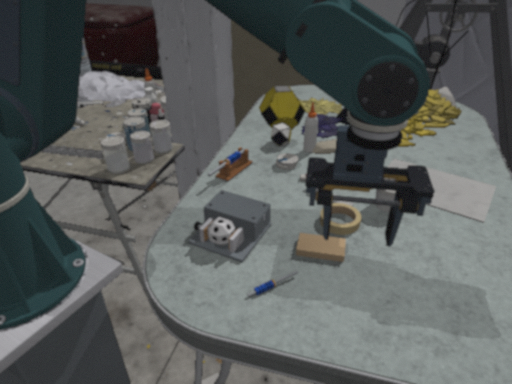

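The top picture shows two pin-like things: one with a blue handle in the wooden rest at (180,135), rod down to (177,212), and a smaller blue one lying flat on the table at (330,300). The one in the rest is larger and sits in a wooden rest, so it is the one meant. The stand is at (253,250), with its model facing the robot. I'll confirm this in enlarged crops.

Run:
```python
from h import *
im=cv2.imread('pics/top0.png')
a=cv2.resize(im[100:220,150:220],None,fx=5,fy=5,interpolation=cv2.INTER_CUBIC)
b=cv2.resize(im[205:305,210:300],None,fx=5,fy=5,interpolation=cv2.INTER_CUBIC)
o=np.zeros((600,800,3),np.uint8);o[:600,:350]=a;o[:500,350:800]=b
cv2.imwrite('pics/c1.png',o)
c=load('top0')
for n,u,v,z in [('handle',180,135,.045),('tip',177,212,.045),('stand far L',219,219,.066),('stand far R',286,217,.066),('base nearL',222,292,0),('base nearR',289,288,0)]: print(n,w(c,u,v,z))
```

```text
handle [ 0.62582719 -0.15527359  0.045     ]
tip [ 0.45313713 -0.15043595  0.045     ]
stand far L [ 0.43564127 -0.2439601   0.066     ]
stand far R [ 0.43831    -0.38741024  0.066     ]
base nearL [ 0.27437806 -0.24520978  0.        ]
base nearR [ 0.28106919 -0.39685713  0.        ]
```

View pics/c1.png

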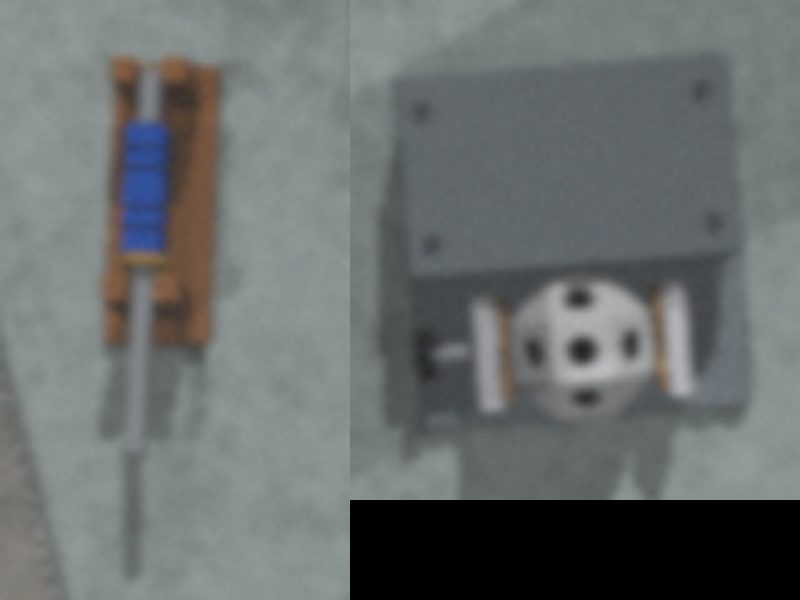

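The pin's handle is at about (179,137.4) and its tip at (177,190.4). The handle-to-tip length scales to about 122 mm, which matches. The stand's top corners are at about (219,220.6), (285.6,216), (222.6,260) and (288.6,254.6).

```bash
python3 - <<'E'
from h import *
from scipy.spatial.transform import Rotation as Ro
c=load('top0')
h=w(c,179,137.4,.049);t=w(c,177,190.4,.045);d=t-h
h0=w(c,150+145/5,100+60/5,.045)
print('pin',h,t,np.linalg.norm(d[:2])*1e3,'yaw',np.degrees(np.arctan2(d[1],d[0])), 'stub end',h0)
P=[w(c,u,v,.066) for u,v in[(219,220.6),(285.6,216),(222.6,260),(288.6,254.6)]]
print(np.round(P,4)); n=np.linalg.norm
print('widths',n(P[0]-P[1]),n(P[2]-P[3]),'depth',n(P[0]-P[2]),n(P[1]-P[3]))
e=(P[0]-P[1])+(P[2]-P[3]); y=e/n(e); x=np.array([y[1],-y[0],0])
print('stand yaw',np.degrees(np.arctan2(x[1],x[0])))
cen=np.mean(P,0); print('origin',cen-x*(-.0065))
E
python3 - <<'E'
from h import *
s=robot.state(); print(s['tcp_rot'],s['force'],s['time_s'],s['finger_gap'])
E
```

```text
pin [ 0.61927884 -0.15383255  0.049     ] [ 0.50082727 -0.14992305  0.045     ] 118.51607378362301 yaw 178.10963639375234 stub end [ 0.67895399 -0.1525004   0.045     ]
[[ 0.4322 -0.244   0.066 ]
 [ 0.4405 -0.3866  0.066 ]
 [ 0.349  -0.2515  0.066 ]
 [ 0.3585 -0.3913  0.066 ]]
widths 0.14287594991008948 0.14019054673911815 depth 0.08359842832965605 0.08214188305494169
stand yaw 3.592275903361145
origin [ 0.40151526 -0.31792535  0.066     ]
[-4.82417813e-04  9.82952295e-01  1.83860125e-01 -8.81361523e-05] [ 0.10268101 -0.30921991 -0.35911267] 0.1 1.0032447497988528
```

```bash
cat >> h.py <<'E'
def quat(deg):
    a=np.radians(deg)/2; return [0,np.cos(a),np.sin(a),0]
def rep(s=''):
    st=robot.state(); print(s,'t',round(st['time_s'],2),'p',np.round(st['position'],4),'F',np.round(st['force'],2),'T',np.round(st['torque'],2),'gap',round(st['finger_gap'],3)); return st
E
python3 - <<'E'
from h import *
q=quat(-1.3); p=np.array([.6193,-.1535,0])
robot.move_pose(p+[0,0,.16],q); rep('hover')
robot.move_l(p+[0,0,.026],.12); rep('down')
robot.move_gripper(0.0,20); rep('grip')
robot.move_l(p+[0,0,.12],.12); rep('lift')
snap('top','top1'); snap('scene','sc1')
a=cv2.resize(cv2.imread('pics/top1.png')[60:300,110:310],None,fx=2.4,fy=2.4)
b=cv2.resize(cv2.imread('pics/sc1.png')[100:260,170:290],None,fx=2.6,fy=2.6)
o=np.zeros((600,800,3),np.uint8);o[:a.shape[0],:a.shape[1]]=a;o[:b.shape[0],480:480+b.shape[1]]=b
cv2.imwrite('pics/c2.png',o)
E
```

```text
hover t 2.33 p [ 0.6193 -0.1542  0.1601] F [-0.18 -0.38  0.58] T [ 0.02 -0.01 -0.04] gap 0.996
down t 3.59 p [ 0.6199 -0.1536  0.0268] F [-0.89  0.42 -0.14] T [ 0.05  0.01 -0.01] gap 1.002
grip t 4.7 p [ 0.6193 -0.1531  0.0259] F [0.77 6.41 0.09] T [ 0.97 -0.07 -0.27] gap 0.195
lift t 5.63 p [ 0.6188 -0.1534  0.1193] F [ 0.03  0.92 -1.26] T [0.05 0.08 0.  ] gap 0.198
```

View pics/c2.png

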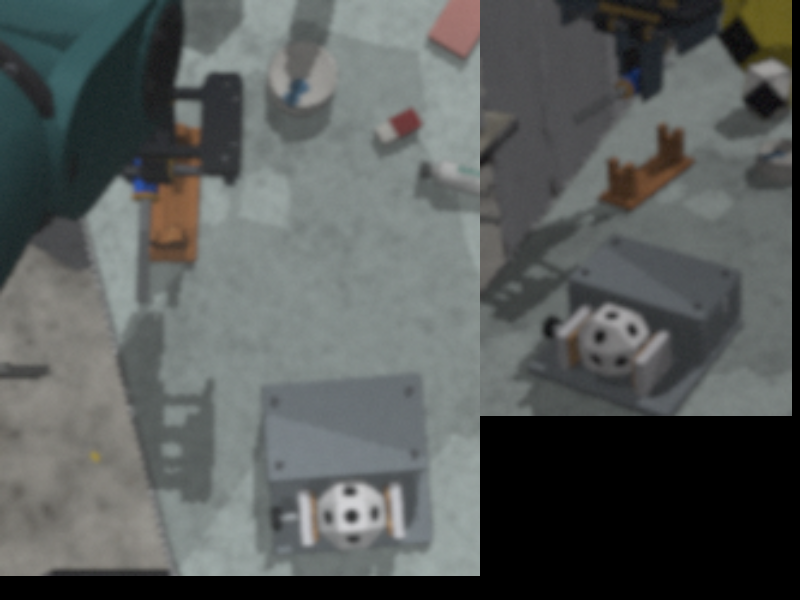

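The pin is lifted and held (gap 18 mm, weight 1.2 N), the rest is empty and nothing else moved. Next I move it in front of the window.

```bash
cat >> h.py <<'E'
O=np.array([.4015,-.3179]); YAW=3.6
_x=np.array([np.cos(np.radians(YAW)),np.sin(np.radians(YAW))]); _y=np.array([-_x[1],_x[0]])
def tcp(xt,yt,z=.026): # TCP for pin tip at stand (xt,yt)
    g=O+_x*(xt+.120)+_y*yt; return [g[0],g[1],z]
def fst(n=3):
    f=[]
    for _ in range(n): robot.wait(.01); f.append(robot.state()['force'])
    f=np.mean(f,0); return np.array([f[:2]@_x,f[:2]@_y,f[2]])
def actual():
    p=np.array(robot.state()['position'][:2])-O; return p@_x-.12,p@_y
E
python3 - <<'E'
from h import *
robot.move_pose(tcp(.065,.021,.11),quat(YAW)); 
robot.move_l(tcp(.065,.021),.12); rep('pre')
snap('scene','sc2'); snap('top','top2')
print('tip px',px(load('sc2'),[*(O+_x*.065+_y*.021),.045]),px(load('top2'),[*(O+_x*.065+_y*.021),.045]))
a=cv2.resize(cv2.imread('pics/top2.png')[140:300,170:320],None,fx=3,fy=3)
b=cv2.resize(cv2.imread('pics/sc2.png')[140:260,180:290],None,fx=3,fy=3)
o=np.zeros((600,800,3),np.uint8);o[:a.shape[0],:a.shape[1]]=a;o[:b.shape[0],460:460+b.shape[1]]=b
cv2.imwrite('pics/c3.png',o)
E
```

```text
pre t 7.19 p [ 0.5853 -0.2854  0.0266] F [-0.56  0.49 -1.46] T [0.04 0.04 0.05] gap 0.2Traceback (most recent call last):
  File "<stdin>", line 5, in <module>
NameError: name '_x' is not defined. Did you mean: 'px'?
```

```bash
sed -i 's/\b_x\b/ex/g;s/\b_y\b/ey/g' h.py
python3 - <<'E'
from h import *
X=[*(O+ex*.065+ey*.021),.045]
print('tip px',px(load('sc2'),X),px(load('top2'),X))
a=cv2.resize(cv2.imread('pics/top2.png')[140:300,170:320],None,fx=3,fy=3)
b=cv2.resize(cv2.imread('pics/sc2.png')[140:260,180:290],None,fx=3,fy=3)
o=np.zeros((600,800,3),np.uint8);o[:a.shape[0],:a.shape[1]]=a;o[:b.shape[0],460:460+b.shape[1]]=b
cv2.imwrite('pics/c3.png',o)
E
```

```text
tip px [244.52863248 194.81701873] [242.01493676 205.884675  ]
```

View pics/c3.png

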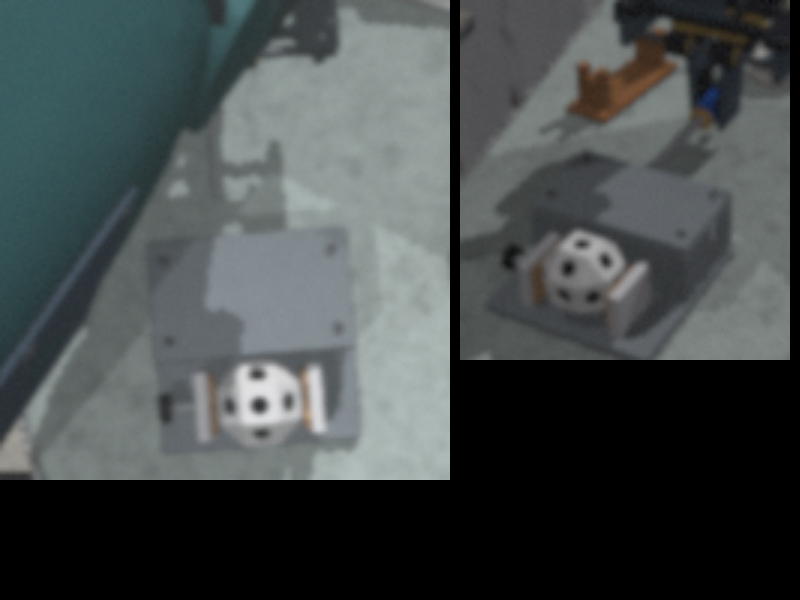

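The arm partly hides the tip, but the geometry agrees. I go in by feel: enter, touch the plate, then sweep.

Run:
```python
from h import *
b=fst(8); print('base',b)
y=.021; stop=False
for x in (.045,.030,.018,.010):
    robot.move_l(tcp(x,y),.08); f=fst()-b; print(x,np.round(f,2))
    if np.abs(f).max()>3: stop=True; break
rep()
if not stop:
    while x>-.012:
        x-=.0015; robot.move_l(tcp(x,y),.02); f=fst(4)-b; print(round(x,4),np.round(f,2),np.round(actual(),4))
        if f[0]>2.2 or np.abs(f[1:]).max()>3: break
rep(); np.save('b.npy',b)
```

```text
base [ 0.31097033  0.02357256 -0.8255735 ]
0.045 [ 0.3   0.37 -0.03]
0.03 [ 0.01  0.18 -0.24]
0.018 [-0.55  0.4  -0.1 ]
0.01 [ 0.17 -0.49  0.16]
 t 8.74 p [ 0.5296 -0.2888  0.026 ] F [ 0.69 -0.21 -0.47] T [-0.01 -0.09 -0.03] gap 0.198
0.0085 [-0.14  0.3   0.19] [0.0086 0.0209]
0.007 [-0.55  0.09 -0.14] [0.007 0.021]
0.0055 [-0.29 -0.07 -0.24] [0.0054 0.021 ]
0.004 [-0.31  0.02 -0.29] [0.0039 0.021 ]
0.0025 [-0.45  0.16 -0.22] [0.0025 0.021 ]
0.001 [-0.36 -0.45 -0.14] [0.0009 0.021 ]
-0.0005 [ 0.72 -0.23 -0.07] [-0.0005  0.021 ]
-0.002 [ 1.68  0.17 -0.62] [-0.0019  0.0209]
-0.0035 [ 2.27 -0.28 -0.54] [-0.0034  0.0209]
 t 11.29 p [ 0.5166 -0.2897  0.0261] F [ 2.33 -0.57 -1.87] T [ 0.08 -0.42 -0.  ] gap 0.195
```

Run:
```python
from h import *
b=np.load('b.npy'); x=-.0035; y=.021; low=0
while y>-.023:
    y-=.001; robot.move_l(tcp(x,y),.015); f=fst(4)-b; print(round(y,4),np.round(f,2),np.round(actual(),4))
    low=low+1 if f[0]<0.9 else 0
    if f[1]>2.8 or low>=3 or f[0]>6: break
rep()
```

```text
0.02 [ 2.16  0.99 -0.72] [-0.0035  0.0201]
0.019 [ 2.06  1.3  -0.28] [-0.0035  0.019 ]
0.018 [ 2.14  1.2  -0.16] [-0.0035  0.0179]
0.017 [ 2.21  1.15 -0.48] [-0.0035  0.0169]
0.016 [ 2.43  1.53 -0.7 ] [-0.0035  0.0159]
0.015 [ 2.36  1.08 -0.21] [-0.0035  0.0149]
0.014 [2.45 1.2  0.14] [-0.0035  0.0139]
0.013 [ 2.44  1.17 -0.3 ] [-0.0035  0.013 ]
0.012 [ 2.47  1.54 -0.28] [-0.0035  0.012 ]
0.011 [ 1.81  1.2  -0.2 ] [-0.0035  0.0109]
0.01 [ 2.38  1.56 -0.03] [-0.0035  0.01  ]
0.009 [ 2.    1.51 -0.32] [-0.0035  0.009 ]
0.008 [1.86 1.76 0.24] [-0.0035  0.0079]
0.007 [ 2.41  1.3  -0.53] [-0.0035  0.007 ]
0.006 [ 2.08  1.21 -0.43] [-0.0035  0.006 ]
0.005 [ 2.12  1.81 -0.06] [-0.0035  0.0049]
0.004 [ 1.86  0.66 -0.19] [-0.0035  0.0039]
0.003 [-0.24 -2.76  0.03] [-0.0035  0.0027]
0.002 [-0.16 -1.13 -0.52] [-0.0037  0.0021]
0.001 [-0.1  -0.23 -0.21] [-0.0036  0.0011]
 t 16.96 p [ 0.5176 -0.3095  0.0259] F [ 0.22 -0.09 -0.36] T [0.   0.04 0.04] gap 0.196
```

Slot caught: at y≈+3 mm the push fell to about 0, and at +1 mm the tip is free of the side. I push in stepwise, correcting sideways by force.

Run:
```python
from h import *
b=np.load('b.npy'); x=-.0035; y=.0004; z=.026
while x>-.040:
    dx=.003 if x>-.028 else .001
    x-=dx; robot.move_l(tcp(x,y,z),.03); f=fst(4)-b; T=robot.state()['torque']
    print(round(x,4),round(y,4),np.round(f,2),'T',np.round(T,2),np.round(actual(),4))
    if f[0]>3.5 or abs(f[1])>6: break
    if abs(f[1])>1.2: y+=np.sign(f[1])*.0006
    if abs(f[2])>2: z+=np.sign(f[2])*.0006
rep()
```

```text
-0.0065 0.0004 [-0.29  0.07 -0.01] T [ 0.01  0.08 -0.05] [-0.0067  0.0004]
-0.0095 0.0004 [0.11 0.14 0.29] T [-0.01 -0.02  0.05] [-0.0096  0.0004]
-0.0125 0.0004 [ 0.19  0.19 -0.39] T [0.01 0.01 0.01] [-0.0126  0.0004]
-0.0155 0.0004 [ 0.07  0.02 -0.82] T [ 0.04  0.   -0.04] [-0.0156  0.0004]
-0.0185 0.0004 [-0.48 -0.05  0.24] T [-0.02  0.01  0.01] [-0.0186  0.0004]
-0.0215 0.0004 [-0.45 -0.09 -0.57] T [-0.   -0.02  0.01] [-0.0216  0.0004]
-0.0245 0.0004 [-0.6   0.12  0.26] T [ 0.03  0.01 -0.03] [-0.0246  0.0004]
-0.0275 0.0004 [-0.05 -0.08 -0.25] T [-0.01  0.07 -0.  ] [-0.0276  0.0004]
-0.0305 0.0004 [-0.64 -0.08 -0.35] T [0.02 0.03 0.01] [-0.0306  0.0004]
-0.0315 0.0004 [-0.52 -0.05 -0.68] T [-0.  0.  0.] [-0.0315  0.0004]
-0.0325 0.0004 [-0.54  0.34 -0.41] T [-0.01  0.    0.03] [-0.0325  0.0004]
-0.0335 0.0004 [-0.07 -0.4  -0.23] T [-0.03  0.    0.03] [-0.0335  0.0004]
-0.0345 0.0004 [-0.71 -0.52 -0.24] T [-0.02 -0.04  0.03] [-0.0345  0.0004]
-0.0355 0.0004 [ 0.39 -0.25  0.48] T [ 0.03 -0.12 -0.  ] [-0.0354  0.0004]
-0.0365 0.0004 [ 1.09  0.01 -0.12] T [ 0.02 -0.24  0.02] [-0.0364  0.0004]
-0.0375 0.0004 [ 1.79  0.15 -0.14] T [ 0.03 -0.31  0.02] [-0.0374  0.0003]
-0.0385 0.0004 [ 2.46  0.16 -0.31] T [ 0.06 -0.42 -0.04] [-0.0384  0.0003]
-0.0395 0.0004 [2.83 0.47 0.06] T [ 0.04 -0.52  0.03] [-0.0394  0.0003]
-0.0405 0.0004 [ 3.11  0.12 -0.32] T [-0.   -0.63  0.04] [-0.0404  0.0003]
 t 22.34 p [ 0.4809 -0.3126  0.026 ] F [ 3.71  0.3  -1.67] T [-0.   -0.63  0.04] gap 0.197
```

The pin bottoms at x≈-35 mm, and from there the force rises at 0.7 N/mm, which is the slot's solid bottom pushing the sprung plate. It is fully home. Next I ease back to the plate's rest, lower the pin gently onto the slot's floor and release it.

Run:
```python
from h import *
b=np.load('b.npy'); x=-.0357; y=.0004; z=.026
robot.move_l(tcp(x,y,z),.03); b2=fst(6); print('eased',np.round(b2-b,2),np.round(actual(),4))
while z>.0145:
    z-=.001; robot.move_l(tcp(x,y,z),.02); f=fst(4)-b
    print(round(z,4),np.round(f,2),np.round(robot.state()['torque'],2))
    if f[2]>3 or np.abs(f[:2]).max()>4: break
for g in (.23,.3,.6): robot.move_gripper(g); rep(g)
snap('scene','sc3')
b_=cv2.resize(cv2.imread('pics/sc3.png')[140:260,180:290],None,fx=5,fy=5); cv2.imwrite('pics/c4.png',b_)
```

```text
eased [ 0.62 -0.82 -0.27] [-0.0359  0.0006]
0.025 [ 0.73 -0.38 -0.58] [ 0.07 -0.11  0.  ]
0.024 [-0.21  0.02  0.16] [ 0.02 -0.08 -0.04]
0.023 [0.47 0.91 2.68] [ 0.13  0.09 -0.09]
0.022 [0.06 1.   2.43] [ 0.13  0.11 -0.08]
0.021 [0.63 0.84 2.22] [ 0.14  0.11 -0.04]
0.02 [0.16 1.26 2.71] [ 0.12  0.07 -0.03]
0.019 [0.47 0.98 2.38] [ 0.13  0.1  -0.08]
0.018 [0.54 0.43 2.72] [ 0.15  0.15 -0.06]
0.017 [0.78 0.37 2.82] [ 0.12  0.11 -0.09]
0.016 [0.58 0.66 2.81] [ 0.12  0.13 -0.1 ]
0.015 [0.27 0.2  3.14] [ 0.12  0.09 -0.03]
0.23 t 26.09 p [ 0.4855 -0.3122  0.0149] F [-0.15 -0.11  0.3 ] T [ 0.03 -0.    0.07] gap 0.229
0.3 t 26.43 p [ 0.4856 -0.3122  0.015 ] F [-0.09  0.38 -0.64] T [-0.03  0.02 -0.02] gap 0.302
0.6 t 27.02 p [ 0.4856 -0.3122  0.015 ] F [ 0.41 -0.57  0.14] T [-0.09  0.08  0.01] gap 0.599
```

View pics/c4.png

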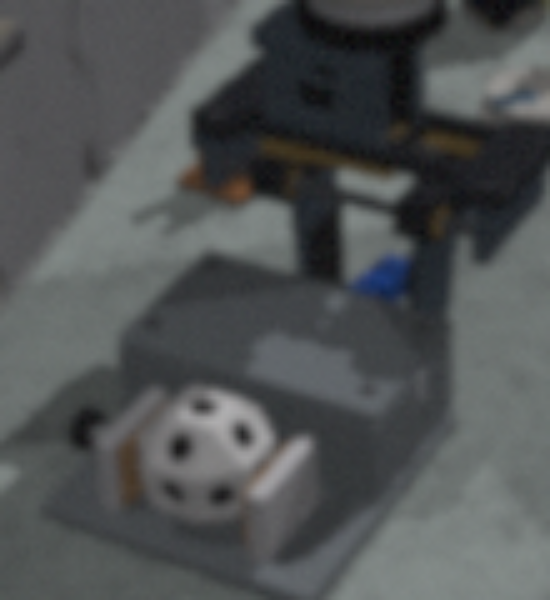

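The pin stays in the window with its handle free between the open fingers. I retreat and look.

Run:
```python
from h import *
p=tcp(-.0357,.0004,.2); robot.move_l(p,.15); rep()
robot.goto_joints([-1.234,0.379,1.734,0,1.028,-0.033]); rep()
snap('top','top3'); snap('scene','sc4')
a=cv2.resize(cv2.imread('pics/top3.png')[170:300,190:310],None,fx=4,fy=4)
b=cv2.resize(cv2.imread('pics/sc4.png')[150:260,180:280],None,fx=3,fy=3)
o=np.zeros((600,800,3),np.uint8);o[:a.shape[0],:a.shape[1]]=a;o[:b.shape[0],490:490+b.shape[1]]=b
cv2.imwrite('pics/c5.png',o)
c=load('top3')
for d,z in((.085,.045),(.085,.04),(.055,.045),(.115,.038)): print(d,px(c,[*(O+ex*d),z]))
```

```text
t 28.46 p [ 0.4852 -0.3119  0.1991] F [-1.05 -0.35 -0.26] T [ 0.03 -0.03  0.05] gap 0.6
 t 29.98 p [ 0.254  -0.6523  0.2138] F [-0.08  0.42 -0.43] T [0.03 0.03 0.  ] gap 0.598
0.085 [250.87127956 196.18275193]
0.085 [250.87261769 196.43154569]
0.055 [251.86657442 209.70529395]
0.115 [249.89320178 183.21504363]
```

View pics/c5.png

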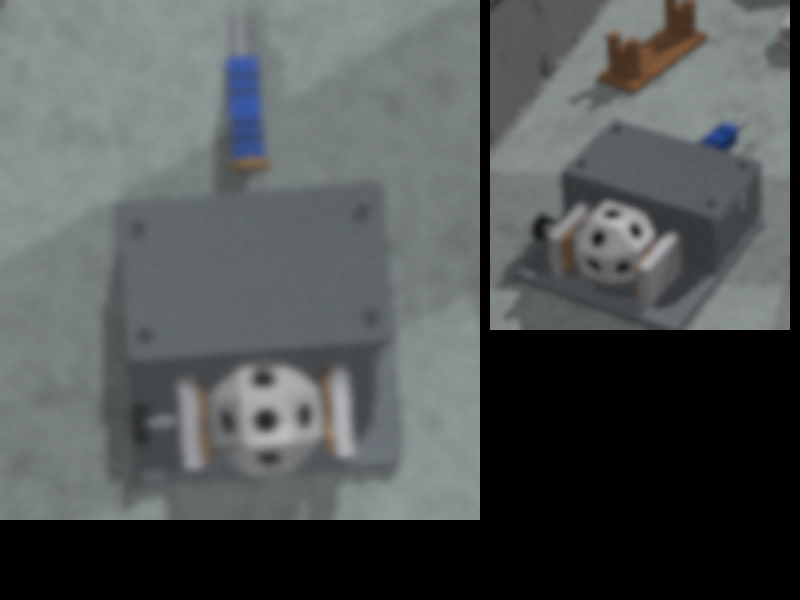

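View pics/top3.png

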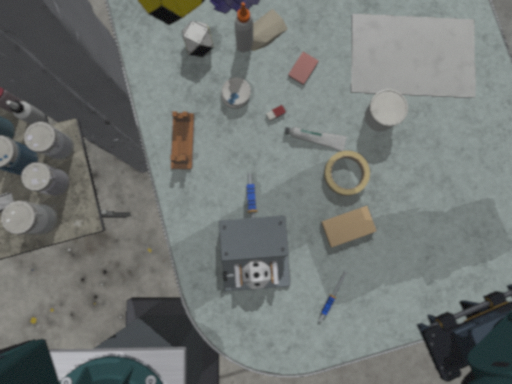

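The handle centre is at (251.5,196.5), and fully home predicts (250.9,196.3). The rest is empty, the bystanders are unmoved and the robot is clear.

```bash
python3 -c "
from h import *
robot.hand_in(); rep()"
```

```text
the job is handed in; nothing more can be done
the job is handed in; nothing more can be done
```

The lock pin is fully home in the hidden slot, released, and the job is handed in; no verdict was reported.

- **Finding the slot:** I lifted the blue-handled pin from its rest and entered the window. I swept the plate from +21 mm towards −y with about 2.5 N of push. The slot caught at about y = +3 mm, where the push fell to zero. The tip ran free at about y = 0.
- **Pushing home:** The pin went in without resistance to the slot's bottom at about 35 mm. From there the force rose at roughly 0.7 N/mm, so the solid bottom was pushing the sprung plate. The highest push I read was about 3.1 N.
- **Letting go:** I eased back to the plate's rest position, lowered the pin gently onto the slot's floor, opened the fingers and retreated.

**Last checks:**
- In the final top picture the handle centre was within 1 pixel (about 2 mm) of where a fully home pin should be.
- The rest was empty, the bystanders looked unmoved, and the arm was back at its start pose at 30 s.
- Forces were read between steps, not during them, so a brief higher peak can't be excluded. The fingers gripped the handle with 20 N.
- The released pin was left sagging slightly within the slot's clearance.
- No check failed.

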